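# Repack the disc filter

## Robot

A 7-joint arm with a two-finger parallel gripper is mounted at the origin on a cart in front of the work surface, level with it; the furniture and walls round the work are solid. World frame = base frame: x ahead of the robot, y to its left, z up, the work surface at z = 0. Lengths are in m, angles in rad, forces in N, time in s.
With the tool pointing down it reaches from about 0.4 to 0.85 m from the base axis. Payload 10.4 kg.
Tool frame: the origin (TCP) lies midway between the tips of the shut fingers; the grasp point (between the pads) lies 19 mm behind it; z points along the fingers, y is the line along which they close (so a half turn about z gives the same grasp; the last joint's range is limited). The gripper opens to 85 mm and grips with 20 to 120 N. Pads are 22 mm wide; open, the fingers measure 114 mm over their backs; the gripper's body (76 mm by 85 mm) begins 54 mm behind the grasp point. The pads swing forward as they close: fully open they stand 13 mm farther back than shut.
Start: joints at [-1.234, 0.332, -0.065, 1.46, 0.022, 1.35, -0.088], TCP at [0.22, 0.585, 0.231] pointing down, gripper open.
Joint ranges: [-2.6, 2.6], [-0.5, 2.12], [-1.47, 1.34], [0.16, 2.42], [-1.27, 4.41], [0.06, 2.06], [-2.6, 2.6]. Speed limits (rad/s): [2.22, 2.22, 2.79, 2.79, 3.14, 3.14, 3.14].

## Interface

Orientations are given as a unit quaternion [w, x, y, z].
In Python, from station import ctrl gives the robot as it stands.
- The arm moves only by the shell command python3 drive.py 'ROWS' [FORCE]. ROWS is a JSON list that holds a single list of rows (three levels of brackets), with 1 to 10 rows, each of 7 numbers: a rotation vector rx, ry, rz in rad, then dx, dy, dz in m, then the opening from 0.0 (shut) to 1.0 (fully open); each row is the pose to reach, as a shift and turn from the pose commanded when the command began, along the tool's axes at that moment; what a row does not reach only later rows make up. A row lasts 1/12 s, in which the tool goes at most 0.0417 m and 0.125 rad, less where a joint would pass 70% of its speed; a pose out of reach is approached as far as the arm can. The fingers move at their own pace and stop on an object; FORCE is the grip in N (left out, the last holds). Time passes only in rows, so rows that do not move let the fingers close. It prints the time, the measured TCP pose, the force, the opening and the grip force at its end. Input that does not fit is refused with a message, and nothing moves.
- ctrl.sense(): the state, without advancing time (a new reading comes with each control period).
- ctrl.read_camera(name): name is "side" or "top" or "wrist"; returns a dict with "image" (480x640x3 uint8, red, green, blue), "fovy" (degrees; the focal length in pixels is half the picture's height over the tangent of half this angle, whatever the lens; pixels are square), "cx", "cy" (the principal point, pixels), "k1" (the pictures are not rectified: a ray, as slopes to the right and down, at radius r is drawn at 1 + k1 r^2 times it, then the intrinsics apply), "R" (3x3) and "t" (3): a world point X has camera coordinates R X + t; the wrist camera has in their place "mount" (4x4, takes a point from camera to tool coordinates, whose origin is the TCP and whose axes are the flange's). Camera axes: x right, y down, z forward; pixel columns grow to the right and rows downward; lengths in m; the calibration is good to about 2 mm. A picture is of the moment at which its call begins: read the wrist's pose just before it. There is no depth.
- ctrl.close_job(): hands the job in; it is judged then, once.
The state is a dict: "t": time; "joint_pos": joint angles; "joint_velocities": joint speeds; "joint_efforts": joint torques, N m; "ee_pos": TCP position; "orientation": TCP orientation; "force": force on the tool from outside, world axes, zero at the start; "ft_torque": the same for the moment, N m; "finger_gap": opening from 0.0 (shut) to 1.0 (fully open); "finger_force": force on a finger pad.
Only numpy, scipy, OpenCV 4.12 (cv2) and the standard library are available. Lean on these libraries where they do the work, as an engineer would, in place of code of your own. Each camera call takes 0.05 s, during which the arm holds its last target. There are 200 camera calls.

## Task

Repack the cellar's disc filter: turn its cap a quarter turn to free the lugs from the cross pin, lift it off and set it aside. Put every filter cell from the mat on the shaft, hub upward, turning each until its tabs drop into the keyways and it slides down on to the sprung plate or the pile. Refit the cap over them, push it down against the spring until its lugs are below the pin and turn it a quarter turn, so that the lugs lie under the pin and hold it when let go; leave the jars, the apple and the tape where they are.

Things in the scene. Friction and masses are not known exactly. Their poses are not given: they have to be found in the camera images.
- filter: Steel disc filter, fixed: foot 136 mm across, open bowl 118 mm across, rim 139 mm above the counter, short drain cock low on its -x side. Origin: centre of the underside, on the shaft's axis, z up. The shaft in its middle ends 224 mm up. Its x axis points along the two keyways, its y axis along the cross pin. The near part of the counter to its right (-y) is free.
- shaft (a point): Shaft axis at the shoulder, 192 mm above the counter. Below it the shaft is 32 mm thick (edge chamfered 1.5 mm), with two keyways 10 mm wide and 7 mm deep all the way down, at the filter's +x and -x. Above it is a plain nose, 18 mm thick.
- pin (a point): Centre of the brass cross pin through the nose, 209 mm above the counter: 6 mm thick, 32 mm long, along the filter's y axis. 14 mm are free between the shoulder and the pin.
- carrier (a joint): How far the sprung plate in the bowl has sunk, m: 0 = up, its upper face 134 mm above the counter (5 mm below the rim); 0.108 = bottom. It starts to sink under 3.2 N and takes 1.35 N more for each 10 mm; it comes up again by itself.
- cell1: Filter cell (all alike), 0.2 kg: cream disc 94 mm wide, 9 mm thick; hexagonal hub 44 mm across flats (they face its x axis and every 60 deg from it), top 22 mm above the underside (3 sides 3 mm lower). Bore 35 mm; 2 tabs at its +x and -x, 7 mm wide, 8 mm high from the underside, reach in to 10.5 mm from the axis. Origin: centre of the underside, z up. Piled 22 mm apart.
- cell2: Filter cell (all alike), 0.2 kg: cream disc 94 mm wide, 9 mm thick; hexagonal hub 44 mm across flats (they face its x axis and every 60 deg from it), top 22 mm above the underside (3 sides 3 mm lower). Bore 35 mm; 2 tabs at its +x and -x, 7 mm wide, 8 mm high from the underside, reach in to 10.5 mm from the axis. Origin: centre of the underside, z up. Piled 22 mm apart.
- cell3: Filter cell (all alike), 0.2 kg: cream disc 94 mm wide, 9 mm thick; hexagonal hub 44 mm across flats (they face its x axis and every 60 deg from it), top 22 mm above the underside (3 sides 3 mm lower). Bore 35 mm; 2 tabs at its +x and -x, 7 mm wide, 8 mm high from the underside, reach in to 10.5 mm from the axis. Origin: centre of the underside, z up. Piled 22 mm apart.
- cell4: Filter cell (all alike), 0.2 kg: cream disc 94 mm wide, 9 mm thick; hexagonal hub 44 mm across flats (they face its x axis and every 60 deg from it), top 22 mm above the underside (3 sides 3 mm lower). Bore 35 mm; 2 tabs at its +x and -x, 7 mm wide, 8 mm high from the underside, reach in to 10.5 mm from the axis. Origin: centre of the underside, z up. Piled 22 mm apart.
- cell5: Filter cell (all alike), 0.2 kg: cream disc 94 mm wide, 9 mm thick; hexagonal hub 44 mm across flats (they face its x axis and every 60 deg from it), top 22 mm above the underside (3 sides 3 mm lower). Bore 35 mm; 2 tabs at its +x and -x, 7 mm wide, 8 mm high from the underside, reach in to 10.5 mm from the axis. Origin: centre of the underside, z up. Piled 22 mm apart.
- cap: Steel cap, 0.2 kg: disc 120 mm wide, 8 mm thick; hexagonal sleeve to grip, 44 mm across flats (they face its x axis and every 60 deg from it), top 72 mm above the underside. Bore 35 mm, with 2 lugs like the cells' tabs at its +x and -x, 54 to 62 mm above the underside. Origin: centre of the underside, z up. Starts on the bowl's rim, lugs under the pin.
- cap_lugs (a point): Cap's axis level with the tops of its lugs, 62 mm above its underside. The lugs pass the pin with the cap's x along the filter's x. Locked, cap's x along the filter's y, the spring holds them up against the pin: this point 206 mm above the counter. With the cap pressed on the bowl's rim it is 5 mm lower and the lugs swing free between shoulder and pin. Either turning direction will do.
- mat: Grey rubber mat, fixed, 250 x 370 x 3 mm, on which the cells lie at first, hub up. Origin: centre of the underside.
- jar_jam: Small jam jar, 53 mm across, 66 mm high, a bystander; origin at the centre of its underside.
- apple: Apple, 70 mm, a bystander.
- jar_honey: Small honey jar, 53 mm across, 66 mm high, a bystander.
- tape: Roll of tape lying flat, 104 mm across, 25 mm high, a bystander.

How it is judged:
On the way, in this order (a step that is already met when the one before it is completed fails the run):
1. every cell is on the shaft with its tabs down in the keyways (horizontal distance between each of cell1, cell2, cell3, cell4, cell5 and shaft below 0.004 m and angle between the x axis of each of cell1, cell2, cell3, cell4, cell5 and the x axis of filter, either way round below 0.2 rad and z of each of cell1, cell2, cell3, cell4, cell5 in the frame of filter below 0.187 m and angle between each of cell1, cell2, cell3, cell4, cell5's own z axis and vertical below 0.12 rad), for 0.2 s.
2. the cap is down over the cells and turned so that its lugs lie under the cross pin (horizontal distance between cap and shaft below 0.004 m and angle between the x axis of cap and the y axis of filter, either way round below 0.35 rad and angle between cap's own z axis and vertical below 0.1 rad and z of cap in the frame of filter between 0.138 and 0.1485 m), for 0.2 s.
At the end, for the whole second after the job is handed in: All cells on the shaft (4 mm, tabs within 0.2 rad of the keyways, level to 0.12 rad, underside at most 134 mm above the counter) and the cap locked over them: 4 mm, lugs within 0.35 rad of the pin's direction, level to 0.1 rad, underside 138 to 148.5 mm up, at rest (all of step 2 and horizontal distance between each of cell1, cell2, cell3, cell4, cell5 and shaft below 0.004 m and angle between the x axis of each of cell1, cell2, cell3, cell4, cell5 and the x axis of filter, either way round below 0.2 rad and z of each of cell1, cell2, cell3, cell4, cell5 in the frame of filter below 0.134 m and angle between each of cell1, cell2, cell3, cell4, cell5's own z axis and vertical below 0.12 rad and linear speed of cap below 0.02 m/s); the robot touches nothing.
It fails at once if the jam jar is moved more than 3 cm (distance of jar_jam from where it was at the start of the episode above 0.03 m).
It fails at once if the apple is moved more than 3 cm (distance of apple from where it was at the start of the episode above 0.03 m).
It fails at once if the honey jar is moved more than 3 cm (distance of jar_honey from where it was at the start of the episode above 0.03 m).
It fails at once if the tape is moved more than 3 cm (distance of tape from where it was at the start of the episode above 0.03 m).
Of cell1, cell2, cell3, cell4, cell5 only 3 to 5 are there at a start; the rules pass over those that are not, and their reading is None.
At some moment in a run one of cell1, cell2, cell3, cell4, cell5 may be knocked a few centimetres aside while the robot is not near it.
It also fails if it takes over 210 s, if anything falls off the work surface, if the arm or the gripper's body presses on something with over 40 N, if the wrist force passes 120 N, or if a joint passes its speed limit or range.

## Working session

There is one attempt and no reset: what is moved stays moved. The work goes in short steps, Python scripts to look and compute and a shell command to move; the robot and the scene stay as the last step left them, time stands still between calls to the robot, and variables do not carry over. Pictures are saved under pics/ and viewed, at most 14 in all, crops included, and the job is handed in when it is done.

```bash
ls; mkdir -p pics
python3 - <<'E'
from station import ctrl
import cv2
s=ctrl.sense();print({k:s[k] for k in('t','ee_pos','orientation','finger_gap','joint_pos')})
for n in('top','side'):
    c=ctrl.read_camera(n);cv2.imwrite(f'pics/{n}0.png',c['image'][:,:,::-1]);print(n,{k:v for k,v in c.items() if k!='image'})
E
```

```text
drive.py
pics
station.py
{'t': 0.0, 'ee_pos': array([0.21991983, 0.58462268, 0.23051992]), 'orientation': array([-9.14362069e-05,  1.78917417e-01,  9.83863835e-01, -7.09766704e-04]), 'finger_gap': 0.9989031124252359, 'joint_pos': array([-1.23361262,  0.33286233, -0.06469662,  1.46094545,  0.02160565,
        1.34991184, -0.08850751])}
top {'fovy': 44.551858744189886, 'cx': 314.00733791676953, 'cy': 247.9350797898518, 'k1': -0.039345474481226515, 'R': array([[ 0.0107169 , -0.99968952,  0.0224948 ],
       [-0.99176988, -0.01349692, -0.12731981],
       [ 0.12758389, -0.02094519, -0.9916066 ]]), 't': array([-0.00552022,  0.56065658,  1.38293243])}
side {'fovy': 42.18745427079013, 'cx': 317.81384444324465, 'cy': 238.72841233304814, 'k1': 0.06936050241129016, 'R': array([[ 0.90859341, -0.41726236, -0.01871214],
       [-0.26590805, -0.54330718, -0.79631038],
       [ 0.32210391,  0.72849807, -0.60459874]]), 't': array([-0.48469156,  0.24915754,  1.59065616])}
```
View pics/top0.png

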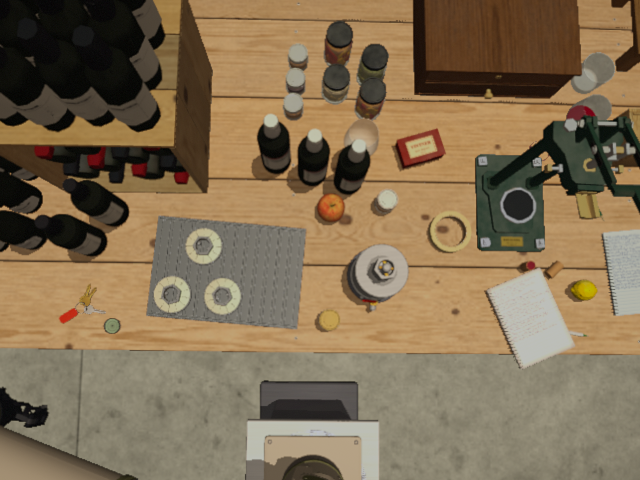

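View pics/side0.png

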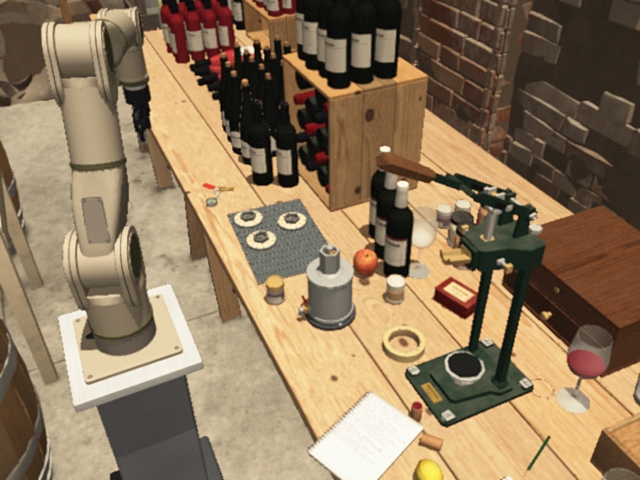

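Create h.py:
```python
from station import ctrl
import numpy as np, cv2
from scipy.spatial.transform import Rotation as Ro
def pose(s=None):
    s=s or ctrl.sense(); q=s['orientation']; return np.array(s['ee_pos']),Ro.from_quat([q[1],q[2],q[3],q[0]]).as_matrix()
def cam(n):
    p,R=pose(); c=ctrl.read_camera(n)
    if n=='wrist':
        m=np.array(c['mount']); c['o']=R@m[:3,3]+p; c['W']=R@m[:3,:3]
    else: c['W']=c['R'].T; c['o']=-c['R'].T@c['t']
    f=240/np.tan(np.radians(c['fovy'])/2); c['K']=np.array([[f,0,c['cx']],[0,f,c['cy']],[0,0,1.]])
    return c
def rays(c,uv):
    x=cv2.undistortPoints(np.array(uv,float).reshape(-1,1,2),c['K'],np.array([c['k1'],0,0,0]))[:,0]
    return np.c_[x,np.ones(len(x))]@c['W'].T
def plane(c,uv,z):
    d=rays(c,uv); return c['o']+d*((z-c['o'][2])/d[:,2])[:,None]
def tri(cs,uvs):
    A=np.zeros((3,3));b=np.zeros(3)
    for c,uv in zip(cs,uvs):
        d=rays(c,[uv])[0]; d/=np.linalg.norm(d); P=np.eye(3)-np.outer(d,d); A+=P; b+=P@c['o']
    return np.linalg.solve(A,b)
def proj(c,X):
    Rm=c['W'].T; return cv2.projectPoints(np.array(X,float).reshape(-1,3),Rm,-Rm@c['o'],c['K'],np.array([c['k1'],0,0,0]))[0][:,0]
def save(c,n,crop=None,k=1):
    im=c['image'][:,:,::-1]
    if crop: im=im[crop[1]:crop[3],crop[0]:crop[2]]
    cv2.imwrite('pics/'+n,cv2.resize(im,None,fx=k,fy=k,interpolation=cv2.INTER_CUBIC))
def togo(p,yaw):
    """tool-axis shift to world p, rz turn so tool y points at yaw (mod pi), tool down"""
    q,R=pose(); y=np.arctan2(R[1,1],R[0,1]); d=(yaw-y+np.pi/2)%np.pi-np.pi/2
    print('tcp',q.round(4),'yaw_y',round(y,3),'shift',(R.T@(np.array(p)-q)).round(4),'rz',round(-d,3),'tilt',R[:,2].round(4), 'j7',round(ctrl.sense()['joint_pos'][6],2))
```

Run:
```python
from h import *
T=cam('top')
print('cells',plane(T,[[204,246],[172,295],[223,296]],.012).round(3))
print('cap',plane(T,[[380,271]],.147).round(3),'sleeve',plane(T,[[387,267]],.211).round(3),'tape',plane(T,[[450,232]],.02).round(3))
print('jars',plane(T,[[328,320],[387,201]],.066).round(3),'apple',plane(T,[[331,208]],.04).round(3))
c=cam('wrist');save(c,'w0.png');print(c['mount'],c['fovy'],c['k1'])
togo([.47,-.13,.35],0)
```

```text
cells [[0.565 0.271 0.012]
 [0.444 0.345 0.012]
 [0.443 0.221 0.012]]
cap [[ 0.497 -0.144  0.147]] sleeve [[ 0.5   -0.15   0.211]] tape [[ 0.607 -0.335  0.02 ]]
jars [[ 0.388 -0.033  0.066]
 [ 0.673 -0.172  0.066]] apple [[ 0.659 -0.039  0.04 ]]
[[-3.40908369e-04 -9.50944389e-01 -3.09361687e-01  8.09791758e-02]
 [ 9.99999571e-01 -5.75983476e-05 -9.24921894e-04 -4.78764693e-05]
 [ 8.61730563e-04 -3.09361869e-01  9.50944000e-01 -1.42831212e-01]
 [ 0.00000000e+00  0.00000000e+00  0.00000000e+00  1.00000000e+00]] 65.36424912014247 -0.07366864255201465
tcp [0.22   0.5848 0.2308] yaw_y 1.211 shift [-0.4857 -0.5811 -0.1187] rz 1.211 tilt [-3.e-04 -8.e-04 -1.e+00] j7 -0.09
```

View pics/w0.png

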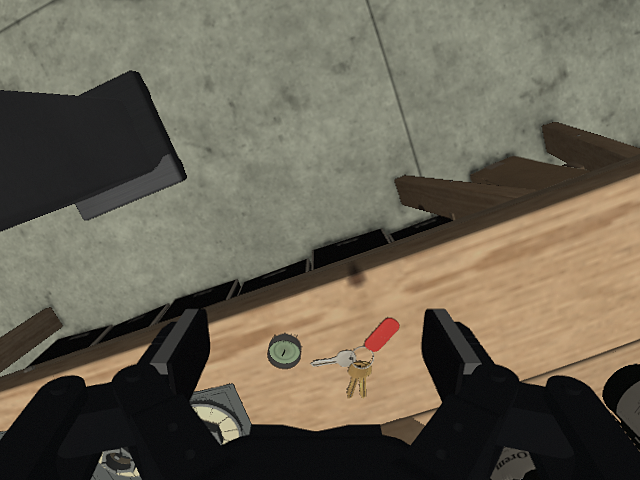

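```bash
python3 - <<'E'
from h import *
togo([.497,-.147,.34],-1.57)
E
python3 drive.py '[[[0,0,1.2,-0.23,-0.30,-0.11,1],[0,0,1.2,-0.23,-0.30,-0.11,1],[0,0,1.2,-0.23,-0.30,-0.11,1],[0,0,1.2,-0.23,-0.30,-0.11,1],[0,0,1.2,-0.23,-0.30,-0.11,1],[0,0,1.2,-0.23,-0.30,-0.11,1],[0,0,1.2,-0.23,-0.30,-0.11,1],[0,0,1.2,-0.23,-0.30,-0.11,1],[0,0,1.2,-0.23,-0.30,-0.11,1],[0,0,1.2,-0.23,-0.30,-0.11,1]]]'
python3 - <<'E'
from h import *
togo([.497,-.147,.34],-1.57)
E
```

```text
tcp [0.22   0.5848 0.2308] yaw_y 1.211 shift [-0.5169 -0.5875 -0.1087] rz -0.361 tilt [-3.e-04 -8.e-04 -1.e+00] j7 -0.09
t: 1.03
ee_pos: [0.3313, 0.2188, 0.3431]
orientation: [-0.0, 0.707, 0.707, 0.001]
force: [0.6, 0.5, 0.5]
finger_gap: 0.999
finger_force: 0.0
tcp [0.3313 0.2188 0.3431] yaw_y -0.001 shift [-0.3657  0.1659  0.0026] rz 1.569 tilt [ 0.0016  0.002  -1.    ] j7 -0.75
```

```bash
python3 drive.py '[[[0,0,1.57,-0.365,0.165,0.003,1],[0,0,1.57,-0.365,0.165,0.003,1],[0,0,1.57,-0.365,0.165,0.003,1],[0,0,1.57,-0.365,0.165,0.003,1],[0,0,1.57,-0.365,0.165,0.003,1],[0,0,1.57,-0.365,0.165,0.003,1],[0,0,1.57,-0.365,0.165,0.003,1],[0,0,1.57,-0.365,0.165,0.003,1],[0,0,1.57,-0.365,0.165,0.003,1],[0,0,1.57,-0.365,0.165,0.003,1]]]'
python3 drive.py '[[[0,0,0.32,0,0,0,1],[0,0,0.32,0,0,0,1],[0,0,0.32,0,0,0,1],[0,0,0.32,0,0,0,1]]]'
python3 - <<'E'
from h import *
c=cam('wrist');save(c,'w1.png');togo([.497,-.147,.34],-1.57)
E
```

```text
t: 1.87
ee_pos: [0.4991, -0.1442, 0.3385]
orientation: [0.001, 0.987, 0.161, 0.0]
force: [0.7, -0.1, 1.3]
finger_gap: 1.002
finger_force: 0.0
t: 2.2
ee_pos: [0.4986, -0.1401, 0.3381]
orientation: [0.0, 1.0, 0.004, -0.0]
force: [-0.3, 0.1, 0.7]
finger_gap: 0.999
finger_force: 0.0
tcp [ 0.4986 -0.1399  0.3382] yaw_y -1.558 shift [-0.0017  0.007  -0.0018] rz 0.012 tilt [-2.e-04  1.e-04 -1.e+00] j7 -1.34
```

View pics/w1.png

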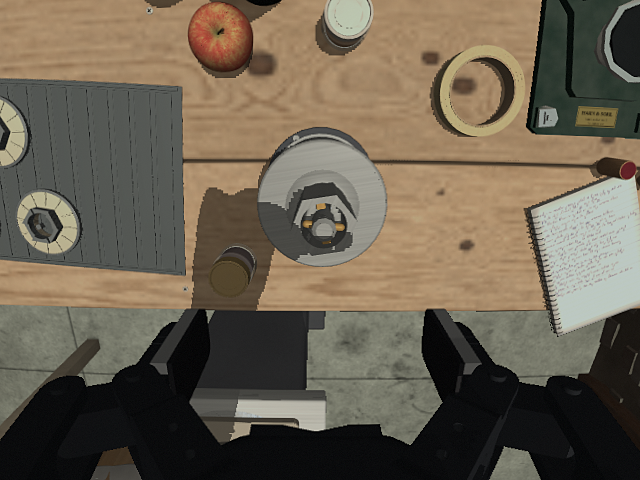

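Run:
```python
from h import *
im=cv2.imread('pics/w1.png');cv2.imwrite('pics/w1c.png',cv2.resize(im[120:280,245:400],None,fx=3.7,fy=3.7,interpolation=cv2.INTER_CUBIC))
```

```text
(no output)
```

View pics/w1c.png

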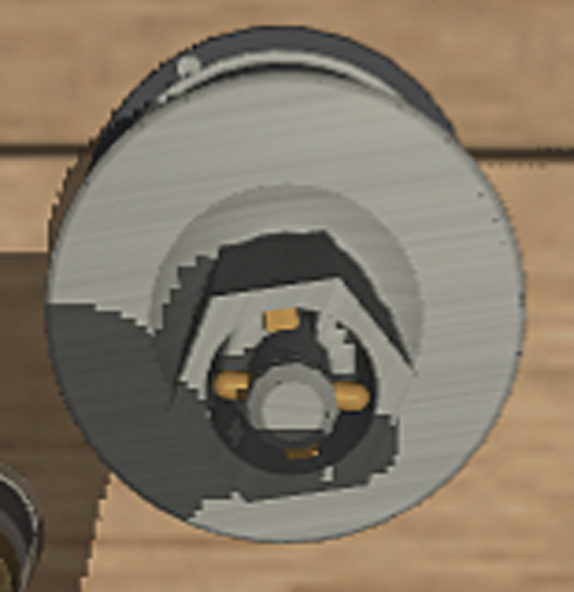

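```bash
python3 drive.py '[[[0,0,0.012,-0.04,0.006,0.04,1],[0,0,0.012,-0.08,0.006,0.085,1],[0,0,0.012,-0.08,0.006,0.085,1],[0,0,0.012,-0.08,0.006,0.085,1],[0,0,0.012,-0.08,0.006,0.085,1]]]'
python3 - <<'E'
from h import *
c=cam('wrist');save(c,'w2.png');togo([.497,-.147,.34],-1.57)
u,v=proj(c,[.499,-.147,.21])[0];print(u,v);u=int(u);v=int(v);save(c,'w2c.png',(max(u-80,0),max(v-80,0),u+80,v+80),3.7)
E
```

```text
t: 2.67
ee_pos: [0.4174, -0.1465, 0.2524]
orientation: [-0.001, 1.0, 0.001, -0.001]
force: [0.2, -0.6, 0.8]
finger_gap: 1.0
finger_force: 0.0
tcp [ 0.419  -0.1467  0.2539] yaw_y -1.569 shift [ 0.0781  0.0004 -0.086 ] rz 0.001 tilt [ 1.3e-03  9.0e-04 -1.0e+00] j7 -1.42
317.5904442548575 110.14543651722616
```

View pics/w2c.png

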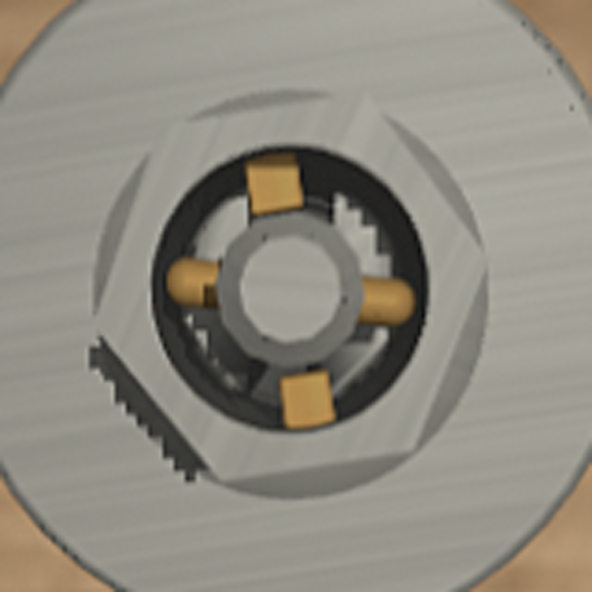

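Run:
```python
from h import *
c=cam('wrist'); o=np.array([237,30.])
w=lambda L,z:plane(c,np.array(L)/3.7+o,z)
print('nose',w([[290,289]],.224).round(4))
p=w([[176,280],[406,302]],.209);print('pin',p.round(4),p.mean(0),np.linalg.norm(p[0]-p[1]),np.arctan2(*(p[0]-p[1])[[1,0]]))
l=w([[274,185],[307,400]],.201);print('lug',l.round(4),l.mean(0),np.arctan2(*(l[0]-l[1])[[1,0]]))
h=w([[182,121],[366,97],[487,256],[412,448],[217,483],[98,328]],.211);print('hex',h.mean(0),np.linalg.norm(h[0]-h[1]),[round(np.arctan2(*(h[i]-h[i-3])[[1,0]]),3) for i in range(3)])
# height check from w1
d=dict(c);m=np.array(c['mount']);a=-1.558;R=np.c_[[-np.sin(a),np.cos(a),0],[np.cos(a),np.sin(a),0],[0,0,-1]]
d['o']=R@m[:3,3]+[.4986,-.1399,.3382];d['W']=R@m[:3,:3]
o1=np.array([245,120.])
print('nose tri',tri([c,d],[np.array([290,289])/3.7+o,np.array([289,405])/3.7+o1]))
print('hexcorner tri',tri([c,d],[np.array([366,97])/3.7+o,np.array([337,279])/3.7+o1]))
togo([.497,-.147,.34],-1.57)
```

```text
nose [[ 0.5014 -0.1462  0.224 ]]
pin [[ 0.5029 -0.1315  0.209 ]
 [ 0.5002 -0.1612  0.209 ]] [ 0.50154015 -0.14632828  0.209     ] 0.029846598724752902 1.4810743980761656
lug [[ 0.5152 -0.144   0.201 ]
 [ 0.4874 -0.1485  0.201 ]] [ 0.50128885 -0.14628305  0.201     ] 0.16042744200319994
hex [ 0.50135269 -0.14661939  0.211     ] 0.022990735975959437 [np.float64(0.635), np.float64(-0.38), np.float64(-1.393)]
nose tri [ 0.50123073 -0.14563595  0.22690729]
hexcorner tri [ 0.5237612  -0.1547103   0.21683476]
tcp [ 0.4199 -0.1468  0.2545] yaw_y -1.569 shift [ 0.0773  0.0003 -0.0853] rz 0.001 tilt [ 2.3e-03  2.0e-04 -1.0e+00] j7 -1.42
```

```bash
python3 drive.py '[[[0,0,-0.12,0.02,0,0,1],[0,0,-0.24,0.04,0,0,1],[0,0,-0.36,0.06,0,0,1],[0,0,-0.48,0.0815,0,0,1],[0,0,-0.6,0.0815,0,0.0,1],[0,0,-0.67,0.0815,0,0.01,1],[0,0,-0.67,0.0815,0,0.03,1],[0,0,-0.67,0.0815,0,0.05,1],[0,0,-0.67,0.0815,0,0.07,1],[0,0,-0.67,0.0815,0,0.0885,1]]]'
python3 - <<'E'
from h import *
togo([.5014,-.1464,.166],-.897);print(ctrl.sense()['force'])
E
```

```text
t: 3.6
ee_pos: [0.5021, -0.1467, 0.1647]
orientation: [0.001, 0.944, 0.33, 0.001]
force: [-0.4, 0.1, 0.1]
finger_gap: 1.001
finger_force: 0.0
tcp [ 0.5021 -0.1467  0.1647] yaw_y -0.899 shift [-0.0003 -0.0007 -0.0013] rz -0.002 tilt [ 0.0017 -0.0013 -1.    ] j7 -0.58
[-0.37467672  0.1364421   0.14536881]
```

```bash
python3 drive.py '[[[0,0,0,0,0,0,0],[0,0,0,0,0,0,0],[0,0,0,0,0,0,0],[0,0,0,0,0,0,0],[0,0,0.1,0,0,0,0],[0,0,0.2,0,0,0,0],[0,0,0.24,0,0,-0.003,0],[0,0,0.24,0,0,-0.008,0],[0,0,0.24,0,0,-0.015,0],[0,0,0.24,0,0,-0.015,0]]]' 60
```

```text
t: 4.43
ee_pos: [0.5012, -0.1471, 0.1817]
orientation: [0.0, 0.977, 0.214, 0.001]
force: [0.4, -0.2, -2.4]
finger_gap: 0.509
finger_force: 61.0
```

```bash
python3 drive.py '[[[0,0,0,0,0,-0.03,0],[0,0,0,0,0,-0.06,0],[0,0,0,0,0,-0.095,0],[0,0,0,-0.03,0.027,-0.095,0],[0,0,0,-0.06,0.053,-0.095,0],[0,0,0,-0.1,0.09,-0.095,0],[0,0,0,-0.133,0.118,-0.06,0],[0,0,0,-0.133,0.118,-0.02,0],[0,0,0,-0.133,0.118,0.02,0],[0,0,0,-0.133,0.118,0.06,0]]]'
python3 - <<'E'
from h import *
togo([.43,-.31,.0275],-1.137);print(ctrl.sense()['force'])
E
```

```text
t: 5.27
ee_pos: [0.428, -0.3113, 0.1301]
orientation: [0.001, 0.977, 0.213, 0.001]
force: [1.4, 0.9, -1.9]
finger_gap: 0.511
finger_force: 62.3
tcp [ 0.428  -0.3113  0.1301] yaw_y -1.143 shift [ 0.0022 -0.0005  0.1026] rz -0.006 tilt [ 2.4e-03 -9.0e-04 -1.0e+00] j7 -0.38
[ 1.40524458  0.87955605 -1.88219501]
```

```bash
python3 drive.py '[[[0,0,0,0,0,0.03,0],[0,0,0,0,0,0.06,0],[0,0,0,0,0,0.085,0],[0,0,0,0,0,0.085,0],[0,0,0,0,0,0.085,0]]]'
```

```text
t: 5.68
ee_pos: [0.4281, -0.3094, 0.0457]
orientation: [-0.0, 0.977, 0.214, -0.001]
force: [0.9, -0.5, -1.5]
finger_gap: 0.506
finger_force: 62.0
```

```bash
python3 drive.py '[[[0,0,0,0,0,0.008,0],[0,0,0,0,0,0.015,0],[0,0,0,0,0,0.018,0],[0,0,0,0,0,0.019,0],[0,0,0,0,0,0.019,0]]]'
```

```text
t: 6.1
ee_pos: [0.4293, -0.3094, 0.0277]
orientation: [-0.0, 0.977, 0.213, 0.001]
force: [-1.4, 2.2, 4.2]
finger_gap: 0.508
finger_force: 62.5
```

```bash
python3 drive.py '[[[0,0,0,0,0,0,1],[0,0,0,0,0,0,1],[0,0,0,0,0,-0.03,1],[0,0,0,0,0,-0.07,1],[0,0,0,0,0,-0.11,1],[0,0,0,0,0,-0.15,1],[0,0,0.1,0,0,-0.19,1],[0,0,0.2,0,0,-0.23,1],[0,0,0.3,0.02,-0.04,-0.232,1],[0,0,0.43,0.04,-0.08,-0.232,1]]]' 
python3 drive.py '[[[0,0,0.05,0,-0.04,0,1],[0,0,0.05,-0.01,-0.08,0,1],[0,0,0.05,-0.01,-0.08,0,1],[0,0,0.05,-0.01,-0.08,0,1]]]'
python3 - <<'E'
from h import *
togo([.42,-.147,.26],-1.57)
c=cam('wrist');save(c,'w3.png');u,v=proj(c,[.5014,-.1464,.2])[0].astype(int);print(u,v)
a,b=max(u-80,0),max(v-80,0);print(a,b);save(c,'w3c.png',(a,b,u+80,v+80),3.7)
np.savez('w3.npz',**{k:c[k] for k in('o','W','K','k1')})
E
```

```text
t: 6.93
ee_pos: [0.4315, -0.2502, 0.261]
orientation: [0.0, 1.0, 0.03, 0.002]
force: [0.8, 1.4, -0.6]
finger_gap: 1.0
finger_force: 0.0
t: 7.27
ee_pos: [0.4157, -0.1677, 0.2592]
orientation: [-0.002, 1.0, 0.011, 0.001]
force: [0.1, 0.3, -0.8]
finger_gap: 1.002
finger_force: 0.0
tcp [ 0.4157 -0.1677  0.2592] yaw_y -1.548 shift [ 0.0048 -0.0206 -0.0007] rz 0.022 tilt [ 0.0017  0.0032 -1.    ] j7 -1.38
278 102
198 22
```

View pics/w3c.png

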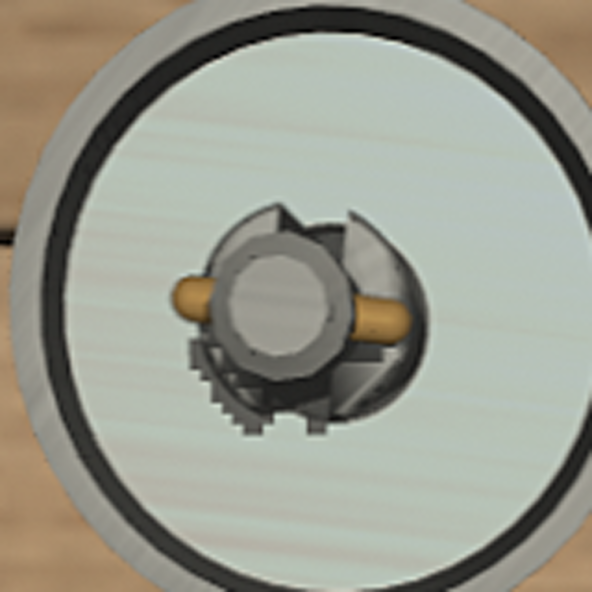

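Run:
```python
from h import *
c=dict(np.load('w3.npz')); o=np.array([198,22.])
w=lambda L,z:plane(c,np.array(L)/3.7+o,z)
print('nose',w([[279,305]],.224).round(4))
p=w([[172,298],[411,322]],.209);print('pin',p.round(4),p.mean(0),np.arctan2(*(p[0]-p[1])[[1,0]])-np.pi/2)
k=w([[280,206],[351,211]],.192);print('key',k.round(4),k.mean(0),np.linalg.norm(k[0]-k[1]))
togo([.505,.283,.26],-1.0)
```

```text
nose [[ 0.4994 -0.1463  0.224 ]]
pin [[ 0.5006 -0.1304  0.209 ]
 [ 0.4981 -0.1622  0.209 ]] [ 0.49931664 -0.14634101  0.209     ] -0.07903059254781186
key [[ 0.514  -0.143   0.192 ]
 [ 0.5135 -0.1531  0.192 ]] [ 0.51373857 -0.14807728  0.192     ] 0.010103207767374
tcp [ 0.4157 -0.1694  0.2591] yaw_y -1.551 shift [ 9.830e-02 -4.505e-01  2.000e-04] rz -0.551 tilt [ 0.0012  0.0022 -1.    ] j7 -1.38
```

```bash
cat >> h.py <<'E'
def pin():
    """shaft axis and filter x yaw from brass pin in a wrist image"""
    c=cam('wrist'); u,v=proj(c,[.5,-.1463,.209])[0].astype(int); a,b=max(u-60,0),max(v-60,0)
    k=cv2.cvtColor(c['image'][b:v+60,a:u+60],cv2.COLOR_RGB2HSV); m=cv2.inRange(k,(10,110,70),(28,255,255))
    n,L,st,ce=cv2.connectedComponentsWithStats(m); i=np.argsort(-st[1:,4])[:2]+1
    pts=np.argwhere(np.isin(L,i))[:,::-1].astype(np.float32)
    (x,y),wh,_=cv2.minAreaRect(pts); box=cv2.boxPoints(cv2.minAreaRect(pts))
    s=[(box[0]+box[1])/2,(box[2]+box[3])/2] if np.linalg.norm(box[0]-box[1])<np.linalg.norm(box[1]-box[2]) else [(box[1]+box[2])/2,(box[3]+box[0])/2]
    P=plane(c,np.array(s)+[a,b],.209); d=P[0]-P[1]
    print('pin',P.mean(0).round(4),'len',np.linalg.norm(d).round(4),'fx',round((np.arctan2(d[1],d[0]))%np.pi-np.pi/2,3),st[i,4])
E
python3 - <<'E'
from h import *
pin();togo([.49,.24,.25],0)
E
python3 drive.py '[[[0,0,-0.12,0.04,-0.0,0,1],[0,0,-0.24,0.05,-0.04,0,1],[0,0,-0.36,0.06,-0.08,0,1],[0,0,-0.48,0.07,-0.12,0,1],[0,0,-0.6,0.07,-0.16,0,1],[0,0,-0.72,0.07,-0.2,0,1],[0,0,-0.84,0.08,-0.24,0,1],[0,0,-0.96,0.08,-0.28,0,1],[0,0,-1.08,0.08,-0.32,0,1],[0,0,-1.2,0.08,-0.36,0,1]]]'
python3 - <<'E'
from h import *
togo([.49,.24,.25],0)
E
```

```text
pin [ 0.4995 -0.146   0.209 ] len 0.0316 fx -0.099 [165 103]
tcp [ 0.4157 -0.1704  0.259 ] yaw_y -1.553 shift [ 0.0817 -0.409   0.0096] rz -1.553 tilt [ 4.0e-04  1.4e-03 -1.0e+00] j7 -1.38
t: 8.2
ee_pos: [0.49, 0.1921, 0.2585]
orientation: [-0.0, 0.819, 0.573, -0.0]
force: [1.8, 0.1, 0.3]
finger_gap: 0.997
finger_force: 0.0
tcp [0.49   0.1921 0.2585] yaw_y -0.349 shift [ 0.045  -0.0164  0.0085] rz -0.349 tilt [-6.e-04 -4.e-04 -1.e+00] j7 -0.76
```

```bash
python3 drive.py '[[[0,0,-0.12,0.03,-0.01,0,1],[0,0,-0.24,0.045,-0.016,0.0,1],[0,0,-0.35,0.045,-0.016,0.0,1],[0,0,-0.35,0.045,-0.016,0.0,1],[0,0,-0.35,0.045,-0.016,0.0,1]]]'
python3 - <<'E'
from h import *
togo([.49,.24,.25],0)
c=cam('wrist');save(c,'w4.png');np.savez('w4.npz',**{k:c[k] for k in('o','W','K','k1')})
print(proj(c,[[.565,.271,.012],[.444,.345,.012],[.443,.221,.012]]))
E
```

```text
t: 8.62
ee_pos: [0.4907, 0.2379, 0.2585]
orientation: [0.0, 0.71, 0.704, -0.0]
force: [0.2, -0.3, 0.3]
finger_gap: 0.997
finger_force: 0.0
tcp [0.4907 0.2379 0.2585] yaw_y -0.008 shift [ 0.0021 -0.0007  0.0085] rz -0.008 tilt [-7.e-04 -7.e-04 -1.e+00] j7 -0.48
[[388.62709132 164.88390718]
 [268.4918381   90.05085541]
 [272.56671204 212.81054766]]
```

View pics/w4.png

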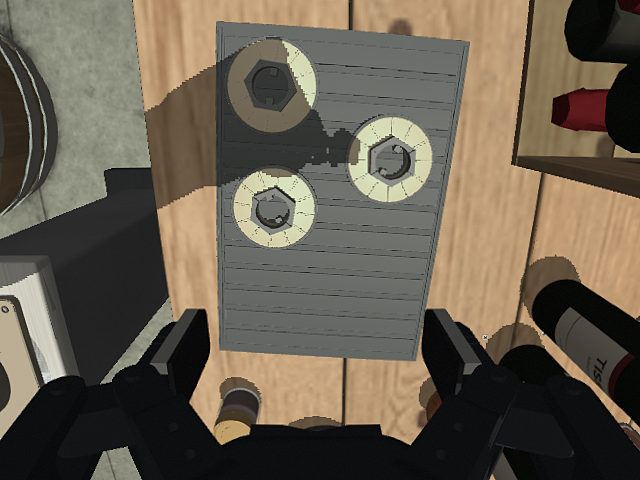

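Run:
```python
import cv2,numpy as np
im=cv2.imread('pics/w4.png')
L=[]
for (u,v) in [(390,160),(271,86),(274,208)]:
    k=im[v-34:v+34,u-34:u+34]; k=cv2.convertScaleAbs(k,alpha=1.0 if v!=86 else 1.8); L.append(cv2.resize(k,(260,260),interpolation=cv2.INTER_CUBIC))
cv2.imwrite('pics/w4m.png',np.hstack(L))
```

```text
(no output)
```

View pics/w4m.png

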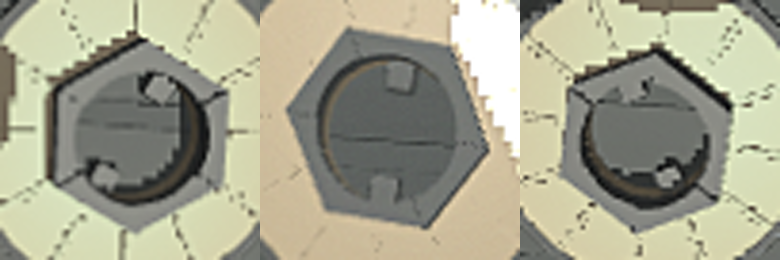

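```bash
cat >> h.py <<'E'
def cell(c,org,k,tabs,hexa):
    w=lambda L,z:plane(c,np.array(L,float)/k+org,z)
    t=w(tabs,.011);d=t[0]-t[1];h=w(hexa,.024);ce=h.mean(0)
    a=np.array([np.arctan2(*(h[i]-h[i-3])[[1,0]]) for i in range(3)])
    n=np.angle(np.exp(6j*(a-np.pi/6)).mean())/6
    print('tabs mid',t.mean(0).round(4),'yaw',round(np.arctan2(d[1],d[0])%np.pi,3),'len',np.linalg.norm(d).round(4),'| hex',ce.round(4),'normals',[round((n+j*np.pi/3)%np.pi,3) for j in range(3)],'R',np.linalg.norm(h-ce,axis=1).mean().round(4))
E
python3 - <<'E'
from h import *
c=dict(np.load('w4.npz'));k=260/68
cell(c,np.array([356,126]),k,[[158,88],[103,175]],[(138,40),(228,95),(225,188),(137,232),(48,180),(48,90)])
cell(c,np.array([237,52]),k,[[140,77],[124,187]],[(86,28),(195,48),(228,152),(168,228),(67,210),(28,108)])
cell(c,np.array([240,174]),k,[[118,90],[148,175]],[(135,45),(210,105),(198,200),(120,230),(42,175),(48,90)])
# cream disc centres
E
```

```text
tabs mid [0.5665 0.2754 0.011 ] yaw 1.034 len 0.0271 | hex [0.5659 0.2751 0.024 ] normals [np.float64(3.141), np.float64(1.046), np.float64(2.094)] R 0.0259
tabs mid [0.447  0.3482 0.011 ] yaw 1.382 len 0.0272 | hex [0.4476 0.3479 0.024 ] normals [np.float64(0.333), np.float64(1.38), np.float64(2.427)] R 0.0253
tabs mid [0.4455 0.2252 0.011 ] yaw 1.865 len 0.0256 | hex [0.4448 0.2258 0.024 ] normals [np.float64(3.008), np.float64(0.914), np.float64(1.961)] R 0.0254
```

```bash
python3 drive.py '[[[0,0,0.1,-0.0127,-0.035,0.02,1],[0,0,0.137,-0.0127,-0.0456,0.05,1],[0,0,0.137,-0.0127,-0.0456,0.09,1],[0,0,0.137,-0.0127,-0.0456,0.13,1],[0,0,0.137,-0.0127,-0.0456,0.17,1],[0,0,0.137,-0.0127,-0.0456,0.2,1],[0,0,0.137,-0.0127,-0.0456,0.215,1],[0,0,0.137,-0.0127,-0.0456,0.22,1],[0,0,0.137,-0.0127,-0.0456,0.22,1]]]'
python3 - <<'E'
from h import *
togo([.445,.2256,.012],-.145)
E
```

```text
t: 9.42
ee_pos: [0.4438, 0.2257, 0.0384]
orientation: [-0.0, 0.756, 0.655, -0.001]
force: [0.9, 0.5, 1.1]
finger_gap: 1.0
finger_force: 0.0
tcp [0.4438 0.2257 0.0384] yaw_y -0.143 shift [0.0001 0.0012 0.0264] rz 0.002 tilt [-1.6e-03 -7.0e-04 -1.0e+00] j7 -0.55
```

```bash
python3 drive.py '[[[0,0,0,0,0.001,0.012,1],[0,0,0,0,0.001,0.022,1],[0,0,0,0,0.001,0.0265,1],[0,0,0,0,0.001,0.0265,0],[0,0,0,0,0.001,0.0265,0],[0,0,0,0,0.001,0.0265,0],[0,0,0,0,0.001,0.0265,0],[0,0,0,0,0.001,0.0265,0]]]' 40
python3 - <<'E'
from h import *
togo([.445,.2256,.012],-.145)
E
```

```text
t: 10.08
ee_pos: [0.4452, 0.2272, 0.0133]
orientation: [-0.001, 0.755, 0.656, 0.001]
force: [-1.7, -1.0, 6.2]
finger_gap: 0.501
finger_force: 40.9
tcp [0.4452 0.2272 0.0133] yaw_y -0.14 shift [-0.0016 -0.      0.0013] rz 0.005 tilt [ 2.0e-04  1.8e-03 -1.0e+00] j7 -0.53
```

```bash
python3 drive.py '[[[0,0,0,0,0,-0.02,0],[0,0,0,0,0,-0.06,0],[0,0,0,0,0,-0.1,0],[0,0,0,0,0,-0.14,0],[0,0,0,0,0,-0.18,0],[0,0,-0.1,-0.03,0.01,-0.22,0],[0,0,-0.22,-0.07,0.02,-0.257,0],[0,0,-0.34,-0.11,0.03,-0.257,0],[0,0,-0.46,-0.15,0.045,-0.257,0],[0,0,-0.58,-0.19,0.055,-0.257,0]]]'
python3 - <<'E'
from h import *
togo([.4998,-.1462,.27],.957)
E
```

```text
t: 10.92
ee_pos: [0.4701, 0.0549, 0.2699]
orientation: [-0.0, 0.541, 0.841, 0.001]
force: [1.0, -0.0, -2.4]
finger_gap: 0.499
finger_force: 42.3
tcp [0.4701 0.0549 0.2699] yaw_y 0.428 shift [-0.1953 -0.0563 -0.0006] rz -0.529 tilt [ 0.0014  0.0026 -1.    ] j7 0.18
```

```bash
python3 drive.py '[[[0,0,-0.12,-0.04,-0.012,0,0],[0,0,-0.24,-0.08,-0.024,0,0],[0,0,-0.36,-0.12,-0.036,0,0],[0,0,-0.48,-0.16,-0.047,0,0],[0,0,-0.529,-0.195,-0.056,0,0],[0,0,-0.529,-0.195,-0.056,0,0],[0,0,-0.529,-0.195,-0.056,0,0]]]'
python3 - <<'E'
from h import *
for i in range(3): togo([.4998,-.1462,.27],.957)
c=cam('wrist');save(c,'w5.png')
togo([.4998,-.1462,.27],.957)
np.savez('w5.npz',**{k:c[k] for k in('o','W','K','k1')})
E
```

```text
t: 11.5
ee_pos: [0.4977, -0.1509, 0.2689]
orientation: [0.0, 0.307, 0.952, -0.001]
force: [-0.9, -0.7, -1.9]
finger_gap: 0.499
finger_force: 42.3
tcp [ 0.4977 -0.1509  0.2689] yaw_y 0.946 shift [ 0.001   0.005  -0.0011] rz -0.011 tilt [ 3.0e-04 -1.7e-03 -1.0e+00] j7 1.23
tcp [ 0.4977 -0.1509  0.2689] yaw_y 0.946 shift [ 0.001   0.005  -0.0011] rz -0.011 tilt [ 3.0e-04 -1.7e-03 -1.0e+00] j7 1.23
tcp [ 0.4977 -0.1509  0.2689] yaw_y 0.946 shift [ 0.001   0.005  -0.0011] rz -0.011 tilt [ 3.0e-04 -1.7e-03 -1.0e+00] j7 1.23
tcp [ 0.4978 -0.1479  0.2685] yaw_y 0.945 shift [-0.0007  0.0025 -0.0015] rz -0.012 tilt [-8.e-04 -7.e-04 -1.e+00] j7 1.23
```

View pics/w5.png

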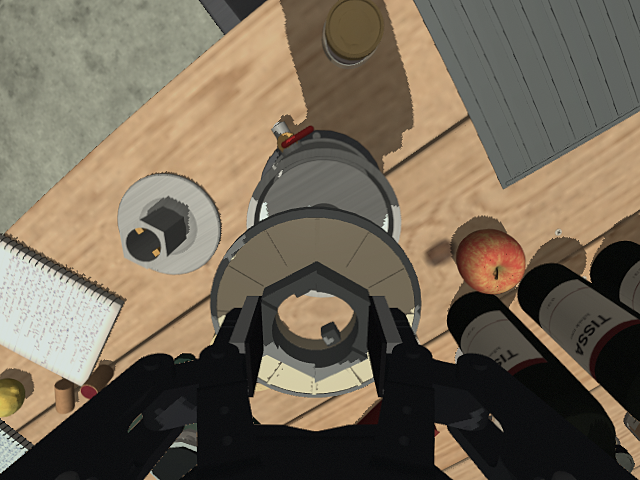

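Run:
```python
from h import *
p,R=pose();print(p,ctrl.sense()['force'])
c=cam('wrist')
for z in(-.012,.01): print(z,proj(c,[p+R@[0,0,z],p+R@[-.0175,0,z],p+R@[.0175,0,z],p+R@[.0254,0,z]]).round(1))
save(c,'w5c.png',(230,230,400,400),3.5)
```

```text
[ 0.49777239 -0.14787028  0.26852203] [ 0.213283    0.7934109  -2.53100703]
-0.012 [[316.7 330.3]
 [316.7 366.6]
 [316.8 290.8]
 [316.8 271.9]]
0.01 [[316.6 304.4]
 [316.6 337.4]
 [316.6 268.9]
 [316.6 252.1]]
```

View pics/w5c.png

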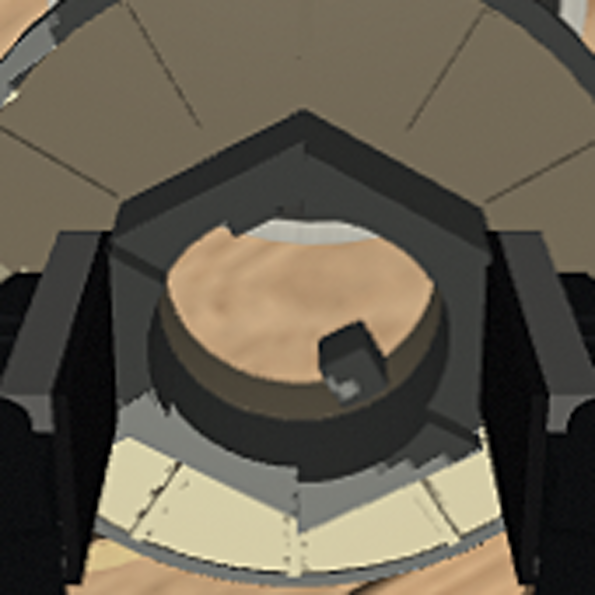

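```bash
python3 - <<'E'
from h import *
togo([.4995,-.1461,.225],.957)
E
python3 drive.py '[[[0,0,-0.012,0,0.0024,0,0],[0,0,-0.012,0,0.0024,0.01,0],[0,0,-0.012,0,0.0024,0.02,0],[0,0,-0.012,0,0.0024,0.03,0],[0,0,-0.012,0,0.0024,0.04,0],[0,0,-0.012,0,0.0024,0.045,0],[0,0,-0.012,0,0.0024,0.045,0],[0,0,-0.012,0,0.0024,0.045,0]]]'
python3 - <<'E'
from h import *
togo([.4995,-.1461,.165],.957);print(ctrl.sense()['force'])
E
```

```text
tcp [ 0.498  -0.1455  0.2683] yaw_y 0.948 shift [-0.0016  0.0004  0.0433] rz -0.009 tilt [-1.1e-03  4.0e-04 -1.0e+00] j7 1.22
t: 12.27
ee_pos: [0.4997, -0.142, 0.2233]
orientation: [-0.001, 0.299, 0.954, 0.0]
force: [-0.1, 0.5, -1.8]
finger_gap: 0.502
finger_force: 42.3
tcp [ 0.4997 -0.142   0.2233] yaw_y 0.963 shift [-0.0022 -0.0035  0.0583] rz 0.006 tilt [-1.2e-03  6.0e-04 -1.0e+00] j7 1.27
[-0.06758025  0.4889188  -1.7808769 ]
```

```bash
python3 drive.py '[[[0,0,0,-0.0022,-0.0035,0,0],[0,0,0,-0.0022,-0.0035,0,0],[0,0,0,-0.0022,-0.0035,0,0],[0,0,0,-0.0022,-0.0035,0,0],[0,0,0,-0.0022,-0.0035,0,0],[0,0,0,-0.0022,-0.0035,0,0]]]'
python3 - <<'E'
from h import *
togo([.4995,-.1461,.165],.957);print(ctrl.sense()['force'])
E
```

```text
t: 12.77
ee_pos: [0.4998, -0.146, 0.2236]
orientation: [-0.0, 0.299, 0.954, 0.0]
force: [-0.8, -0.4, -1.8]
finger_gap: 0.503
finger_force: 42.3
tcp [ 0.4998 -0.146   0.2236] yaw_y 0.963 shift [ 0.0001 -0.0002  0.0586] rz 0.006 tilt [-3.e-04  1.e-03 -1.e+00] j7 1.28
[-0.79471067 -0.36752025 -1.80394233]
```

Well centred. Descend, watching force.

```bash
python3 drive.py '[[[0,0,0.006,0,0,0.008,0],[0,0,0.006,0,0,0.016,0],[0,0,0.006,0,0,0.021,0],[0,0,0.006,0,0,0.025,0],[0,0,0.006,0,0,0.028,0],[0,0,0.006,0,0,0.028,0],[0,0,0.006,0,0,0.028,0]]]'
```

```text
t: 13.35
ee_pos: [0.4997, -0.1461, 0.1954]
orientation: [-0.0, 0.302, 0.953, 0.0]
force: [0.6, 0.6, -2.3]
finger_gap: 0.498
finger_force: 42.3
```

```bash
python3 drive.py '[[[0,0,0,0,0,0.01,0],[0,0,0,0,0,0.02,0],[0,0,0,0,0,0.028,0],[0,0,0,0,0,0.031,0],[0,0,0,0,0,0.031,0],[0,0,0,0,0,0.031,0],[0,0,0,0,0,0.031,0.7],[0,0,0,0,0,0.031,0.7],[0,0,0,0,0,0.031,0.7]]]'
python3 drive.py '[[[0,0,0,0,0,-0.02,0.7],[0,0,0,0,0,-0.05,0.8],[0,0,0,0,0,-0.085,1],[0,0,0,0,0,-0.12,1],[0,0,0.1,0.06,0,-0.12,1],[0,0,0.1,0.1,0,-0.12,1],[0,0,0.1,0.1,0,-0.12,1]]]'
python3 - <<'E'
from h import *
c=cam('wrist');p,R=pose();u,v=proj(c,[.5,-.146,.15])[0].astype(int);print(p,u,v,max(u-110,0),max(v-85,0));save(c,'w6.png',(max(u-110,0),max(v-85,0),u+110,v+85),3)
togo([.49,.26,.27],0.)
E
```

```text
t: 14.1
ee_pos: [0.5001, -0.1462, 0.165]
orientation: [0.0, 0.302, 0.953, 0.0]
force: [-1.0, -0.5, -0.4]
finger_gap: 0.701
finger_force: 0.0
t: 14.68
ee_pos: [0.4177, -0.089, 0.2853]
orientation: [0.001, 0.351, 0.936, 0.0]
force: [0.6, 0.8, -0.5]
finger_gap: 0.995
finger_force: 0.0
[ 0.41311925 -0.08481469  0.28565463] 329 338 219 253
tcp [ 0.4131 -0.0848  0.2857] yaw_y 0.858 shift [0.1672 0.3111 0.0177] rz 0.858 tilt [ 0.002   0.0055 -1.    ] j7 0.75
```

View pics/w6.png

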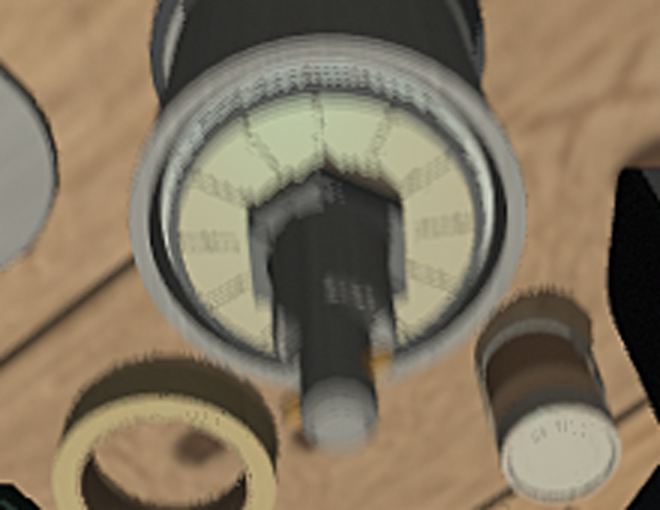

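```bash
python3 drive.py '[[[0,0,0.12,0.02,0.035,0.01,1],[0,0,0.24,0.04,0.07,0.02,1],[0,0,0.36,0.06,0.105,0.027,1],[0,0,0.48,0.08,0.14,0.027,1],[0,0,0.6,0.1,0.18,0.027,1],[0,0,0.72,0.12,0.215,0.027,1],[0,0,0.866,0.135,0.25,0.027,1],[0,0,0.866,0.152,0.29,0.027,1],[0,0,0.866,0.152,0.2947,0.027,1],[0,0,0.866,0.152,0.2947,0.027,1]]]'
python3 drive.py '[[[0,0,0,0,0,0,1],[0,0,0,0,0,0,1]]]'
cat >> h.py <<'E'
def knock(cells):
    """compare with picture w4: project reference patches by the poses, find the shift by template matching"""
    r=dict(np.load('w4.npz')); ref=cv2.cvtColor(cv2.imread('pics/w4.png'),cv2.COLOR_BGR2GRAY); c=cam('wrist'); im=cv2.cvtColor(c['image'],cv2.COLOR_RGB2GRAY)
    for X in cells:
        u,v=proj(r,X)[0].round().astype(int); t=ref[max(v-48,0):v+48,u-48:u+48]
        m=cv2.matchTemplate(im[:330],t,cv2.TM_CCOEFF_NORMED); _,s,_,l=cv2.minMaxLoc(m)
        off=np.array([l[0]+48,l[1]+min(v,48)])+proj(r,X)[0]-[u,v]
        print('cell was',X,'now',plane(c,[off],X[2])[0].round(4),'score',round(s,3))
E
python3 - <<'E'
from h import *
togo([.4907,.2379,.2585],-.008)
knock([[.5662,.2752,.02],[.4473,.348,.02]])
togo([.4473,.348,.012],1.38)
E
```

```text
t: 15.57
ee_pos: [0.496, 0.237, 0.2571]
orientation: [-0.0, 0.709, 0.706, -0.0]
force: [-0.3, -0.9, 0.3]
finger_gap: 0.997
finger_force: 0.0
t: 15.73
ee_pos: [0.4961, 0.2324, 0.2581]
orientation: [-0.0, 0.711, 0.703, 0.0]
force: [-0.7, -0.3, 0.3]
finger_gap: 0.996
finger_force: 0.0
tcp [0.4961 0.2324 0.2581] yaw_y -0.01 shift [ 0.0054 -0.0055 -0.0004] rz -0.002 tilt [-3.e-04  8.e-04 -1.e+00] j7 -0.47
cell was [0.5662, 0.2752, 0.02] now [0.5664 0.275  0.02  ] score 0.928
cell was [0.4473, 0.348, 0.02] now [0.4475 0.3485 0.02  ] score 0.848
tcp [0.4961 0.2324 0.2582] yaw_y -0.01 shift [ 0.1148 -0.05    0.2464] rz -1.39 tilt [-2.0e-04  1.3e-03 -1.0e+00] j7 -0.47
```

```bash
python3 drive.py '[[[0,0,-0.12,0.035,-0.015,0.02,1],[0,0,-0.24,0.07,-0.03,0.04,1],[0,0,-0.343,0.1,-0.045,0.06,1],[0,0,-0.343,0.1153,-0.05,0.09,1],[0,0,-0.343,0.1153,-0.05,0.13,1],[0,0,-0.343,0.1153,-0.05,0.17,1],[0,0,-0.343,0.1153,-0.05,0.2,1],[0,0,-0.343,0.1153,-0.05,0.217,1],[0,0,-0.343,0.1153,-0.05,0.217,1],[0,0,-0.343,0.1153,-0.05,0.217,1]]]'
python3 - <<'E'
from h import *
togo([.4474,.3482,.012],.333)
E
```

```text
t: 16.62
ee_pos: [0.4471, 0.3488, 0.0414]
orientation: [-0.0, 0.58, 0.815, -0.0]
force: [0.5, -0.1, 0.7]
finger_gap: 1.001
finger_force: 0.0
tcp [0.4471 0.3488 0.0414] yaw_y 0.333 shift [-0.0007  0.0001  0.0294] rz 0.0 tilt [-8.e-04  4.e-04 -1.e+00] j7 -0.28
```

```bash
python3 drive.py '[[[0,0,0,-0.0007,0,0.012,1],[0,0,0,-0.0007,0,0.024,1],[0,0,0,-0.0007,0,0.029,1],[0,0,0,-0.0007,0,0.029,1],[0,0,0,-0.0007,0,0.029,0],[0,0,0,-0.0007,0,0.029,0],[0,0,0,-0.0007,0,0.029,0],[0,0,0,-0.0007,0,0.029,0],[0,0,0,-0.0007,0,0.029,0]]]' 40
python3 drive.py '[[[0,0,0,0,0,-0.02,0],[0,0,0,0,0,-0.06,0],[0,0,0,0,0,-0.1,0],[0,0,0,0,0,-0.14,0],[0,0,0,0,0,-0.18,0],[0,0,0,0,0,-0.22,0],[0,0,0.0,0,0,-0.257,0],[0,0,0.0,0,0,-0.257,0]]]'
python3 - <<'E'
from h import *
togo([.4995,-.1461,.27],-1.137)
E
```

```text
t: 17.37
ee_pos: [0.4474, 0.3494, 0.0127]
orientation: [-0.0, 0.58, 0.815, 0.001]
force: [-1.8, -0.4, 5.2]
finger_gap: 0.501
finger_force: 41.0
t: 18.03
ee_pos: [0.4494, 0.3503, 0.2768]
orientation: [0.0, 0.58, 0.815, 0.006]
force: [1.1, -0.8, -1.3]
finger_gap: 0.501
finger_force: 42.0
tcp [0.4494 0.3503 0.2768] yaw_y 0.334 shift [-0.4854 -0.1154  0.0027] rz 1.471 tilt [ 0.0069  0.009  -0.9999] j7 -0.35
```

```bash
python3 drive.py '[[[0,0,0.12,-0.038,-0.009,0,0],[0,0,0.24,-0.076,-0.018,0,0],[0,0,0.36,-0.115,-0.027,0,0],[0,0,0.48,-0.154,-0.036,0,0],[0,0,0.6,-0.192,-0.045,0,0],[0,0,0.72,-0.23,-0.055,0,0],[0,0,0.84,-0.27,-0.064,0,0],[0,0,0.96,-0.31,-0.073,0,0],[0,0,1.08,-0.35,-0.083,0,0],[0,0,1.2,-0.39,-0.092,0,0]]]'
python3 drive.py '[[[0,0,0.12,0.015,0.06,0,0],[0,0,0.27,0.02,0.09,0,0],[0,0,0.27,0.02,0.09,0,0],[0,0,0.27,0.02,0.09,0,0],[0,0,0.27,0.02,0.09,0,0]]]'
python3 - <<'E'
from h import *
togo([.4995,-.1461,.225],-1.137)
E
```

```text
t: 18.87
ee_pos: [0.4876, -0.0519, 0.2684]
orientation: [-0.001, 0.94, 0.342, 0.0]
force: [1.4, -0.6, -1.7]
finger_gap: 0.499
finger_force: 42.0
t: 19.28
ee_pos: [0.5614, -0.1058, 0.2676]
orientation: [-0.0, 0.976, 0.216, -0.001]
force: [-0.5, -0.2, -1.6]
finger_gap: 0.5
finger_force: 42.3
tcp [ 0.5614 -0.1058  0.2676] yaw_y -1.136 shift [-0.073   0.0105  0.0428] rz 0.001 tilt [-2.5e-03 -3.0e-04 -1.0e+00] j7 -0.86
```

```bash
python3 drive.py '[[[0,0,0,-0.037,0.005,0,0],[0,0,0,-0.073,0.0105,0,0],[0,0,0,-0.073,0.0105,0,0],[0,0,0,-0.073,0.0105,0,0],[0,0,0,-0.073,0.0105,0,0],[0,0,0,-0.073,0.0105,0,0]]]'
python3 - <<'E'
from h import *
togo([.4995,-.1461,.225],-1.137)
E
```

```text
t: 19.78
ee_pos: [0.5003, -0.1441, 0.2687]
orientation: [-0.001, 0.976, 0.217, 0.0]
force: [-0.1, -0.2, -1.7]
finger_gap: 0.5
finger_force: 42.3
tcp [ 0.5003 -0.1441  0.2687] yaw_y -1.133 shift [-0.0016  0.0015  0.0437] rz 0.004 tilt [ 2.e-04  2.e-03 -1.e+00] j7 -0.87
```

```bash
python3 drive.py '[[[0,0,0.004,-0.0014,0.0015,0,0],[0,0,0.004,-0.0014,0.0015,0.015,0],[0,0,0.004,-0.0014,0.0015,0.03,0],[0,0,0.004,-0.0014,0.0015,0.04,0],[0,0,0.004,-0.0014,0.0015,0.045,0],[0,0,0.004,-0.0014,0.0015,0.045,0],[0,0,0.004,-0.0014,0.0015,0.045,0],[0,0,0.004,-0.0014,0.0015,0.045,0]]]'
python3 - <<'E'
from h import *
togo([.4997,-.1461,.195],-1.137)
E
```

```text
t: 20.45
ee_pos: [0.5, -0.1474, 0.2239]
orientation: [-0.0, 0.977, 0.214, 0.0]
force: [4.6, -1.2, -5.1]
finger_gap: 0.5
finger_force: 42.5
tcp [ 0.5    -0.1474  0.2239] yaw_y -1.139 shift [ 0.0003 -0.0013  0.0289] rz -0.002 tilt [ 5.e-04  5.e-04 -1.e+00] j7 -0.84
```

```bash
python3 drive.py '[[[0,0,0,0.0003,-0.0013,0,0],[0,0,0,0.0003,-0.0013,0,0],[0,0,0,0.0003,-0.0013,0,0],[0,0,0,0.0003,-0.0013,0,0]]]'
python3 - <<'E'
from h import *
togo([.4997,-.1461,.195],-1.137)
E
```

```text
t: 20.78
ee_pos: [0.4999, -0.1464, 0.2243]
orientation: [-0.0, 0.977, 0.214, 0.001]
force: [4.1, -1.0, -2.0]
finger_gap: 0.505
finger_force: 42.7
tcp [ 0.4999 -0.1464  0.2243] yaw_y -1.14 shift [-0.0001 -0.0004  0.0293] rz -0.003 tilt [ 1.6e-03  4.0e-04 -1.0e+00] j7 -0.84
```

```bash
python3 drive.py '[[[0,0,0,0.0012,0,0,0],[0,0,0,0.0012,0,0,0],[0,0,0,0.0012,0,0,0],[0,0,0,0.0012,0,0,0]]]'
```

```text
t: 21.12
ee_pos: [0.5003, -0.1457, 0.2237]
orientation: [-0.001, 0.977, 0.214, 0.0]
force: [2.5, -0.5, -0.5]
finger_gap: 0.501
finger_force: 42.8
```

```bash
python3 drive.py '[[[0,0,0,0.0012,0.0004,0,0],[0,0,0,0.0012,0.0004,0,0],[0,0,0,0.0012,0.0004,0,0],[0,0,0,0.0012,0.0004,0.008,0],[0,0,0,0.0012,0.0004,0.016,0],[0,0,0,0.0012,0.0004,0.021,0],[0,0,0,0.0012,0.0004,0.021,0],[0,0,0,0.0012,0.0004,0.021,0]]]'
```

```text
t: 21.78
ee_pos: [0.5011, -0.1456, 0.202]
orientation: [-0.0, 0.977, 0.214, -0.001]
force: [0.7, 0.3, -1.9]
finger_gap: 0.497
finger_force: 42.6
```

```bash
python3 drive.py '[[[0,0,0,0,0,0.003,0],[0,0,0,0,0,0.006,0],[0,0,0,0,0,0.009,0],[0,0,0,0,0,0.009,0],[0,0,0,0,0,0.009,0]]]'
```

```text
t: 22.2
ee_pos: [0.5013, -0.1456, 0.1934]
orientation: [-0.001, 0.977, 0.214, -0.0]
force: [0.3, -0.4, -2.1]
finger_gap: 0.501
finger_force: 42.6
```

```bash
python3 drive.py '[[[0,0,0,0,0,0.006,0],[0,0,0,0,0,0.012,0],[0,0,0,0,0,0.019,0],[0,0,0,0,0,0.019,0],[0,0,0,0,0,0.019,0],[0,0,0,0,0,0.019,0.7],[0,0,0,0,0,0.019,0.7],[0,0,0,0,0,0.019,0.7]]]'
python3 drive.py '[[[0,0,0,0,0,-0.02,0.7],[0,0,0,0,0,-0.05,0.8],[0,0,0,0,0,-0.085,1],[0,0,0,0,0,-0.1,1],[0,0,0,0,0,-0.1,1],[0,0,0,0,0,-0.1,1]]]'
python3 - <<'E'
from h import *
togo([.496,.2324,.2585],-.008)
E
```

```text
t: 22.87
ee_pos: [0.5017, -0.1457, 0.175]
orientation: [-0.0, 0.977, 0.214, 0.0]
force: [-0.1, -0.0, 0.1]
finger_gap: 0.702
finger_force: 0.0
t: 23.37
ee_pos: [0.5019, -0.1457, 0.2751]
orientation: [-0.001, 0.977, 0.214, 0.001]
force: [0.4, -0.1, -0.4]
finger_gap: 1.0
finger_force: 0.0
tcp [ 0.5019 -0.1457  0.2751] yaw_y -1.14 shift [ 0.1527 -0.346   0.0171] rz -1.132 tilt [ 0.0014  0.0014 -1.    ] j7 -0.87
```

```bash
python3 drive.py '[[[0,0,-0.12,0.015,-0.035,0,1],[0,0,-0.24,0.03,-0.07,0,1],[0,0,-0.36,0.046,-0.105,0,1],[0,0,-0.48,0.061,-0.14,0,1],[0,0,-0.6,0.076,-0.173,0,1],[0,0,-0.72,0.092,-0.208,0.01,1],[0,0,-0.84,0.107,-0.242,0.017,1],[0,0,-0.96,0.122,-0.277,0.017,1],[0,0,-1.08,0.14,-0.311,0.017,1],[0,0,-1.132,0.1527,-0.346,0.017,1]]]'
python3 drive.py '[[[0,0,0,0,0,0,1],[0,0,0,0,0,0,1],[0,0,0,0,0,0,1]]]'
python3 - <<'E'
from h import *
knock([[.5662,.2752,.02]])
togo([.5664,.275,.04],-.007)
E
```

```text
t: 24.2
ee_pos: [0.495, 0.2342, 0.2562]
orientation: [-0.001, 0.707, 0.707, -0.001]
force: [0.0, -0.3, 0.2]
finger_gap: 0.999
finger_force: 0.0
t: 24.45
ee_pos: [0.4954, 0.2315, 0.2567]
orientation: [-0.0, 0.71, 0.704, -0.001]
force: [-0.0, -0.4, -0.5]
finger_gap: 1.001
finger_force: 0.0
cell was [0.5662, 0.2752, 0.02] now [0.566  0.2749 0.02  ] score 0.903
tcp [0.4957 0.2309 0.2571] yaw_y -0.01 shift [0.0449 0.0705 0.217 ] rz -0.003 tilt [-1.4e-03 -2.0e-04 -1.0e+00] j7 -0.46
```

```bash
python3 drive.py '[[[0,0,0,0.02,0.035,0,1],[0,0,0,0.0445,0.0705,0.03,1],[0,0,0,0.0445,0.0705,0.07,1],[0,0,0,0.0445,0.0705,0.11,1],[0,0,0,0.0445,0.0705,0.15,1],[0,0,0,0.0445,0.0705,0.185,1],[0,0,0,0.0445,0.0705,0.21,1],[0,0,0,0.0445,0.0705,0.217,1],[0,0,0,0.0445,0.0705,0.217,1],[0,0,0,0.0445,0.0705,0.217,1]]]'
python3 - <<'E'
from h import *
togo([.5662,.2751,.0125],-.007)
E
```

```text
t: 25.33
ee_pos: [0.5674, 0.2759, 0.0424]
orientation: [-0.0, 0.71, 0.704, 0.001]
force: [0.4, 0.1, 1.7]
finger_gap: 1.001
finger_force: 0.0
tcp [0.5674 0.2759 0.0424] yaw_y -0.009 shift [-0.0009 -0.0012  0.0299] rz -0.002 tilt [ 9.0e-04  1.3e-03 -1.0e+00] j7 -0.32
```

```bash
python3 drive.py '[[[0,0,0,-0.0009,-0.0012,0.012,1],[0,0,0,-0.0009,-0.0012,0.024,1],[0,0,0,-0.0009,-0.0012,0.0297,1],[0,0,0,-0.0009,-0.0012,0.0297,1],[0,0,0,-0.0009,-0.0012,0.0297,0],[0,0,0,-0.0009,-0.0012,0.0297,0],[0,0,0,-0.0009,-0.0012,0.0297,0],[0,0,0,-0.0009,-0.0012,0.0297,0],[0,0,0,-0.0009,-0.0012,0.0297,0]]]' 40
python3 drive.py '[[[0,0,0,0,0,-0.02,0],[0,0,0,0,0,-0.06,0],[0,0,0,0,0,-0.1,0],[0,0,0,0,0,-0.14,0],[0,0,0,0,0,-0.18,0],[0,0,0,0,0,-0.22,0],[0,0,0.0,0,0,-0.257,0],[0,0,0.0,0,0,-0.257,0]]]'
python3 - <<'E'
from h import *
togo([.4997,-.1461,.27],-1.137)
E
```

```text
t: 26.08
ee_pos: [0.5658, 0.276, 0.0119]
orientation: [-0.0, 0.71, 0.704, 0.001]
force: [1.1, -0.1, 4.1]
finger_gap: 0.5
finger_force: 41.3
t: 26.75
ee_pos: [0.5677, 0.2762, 0.2763]
orientation: [0.001, 0.71, 0.704, 0.005]
force: [1.5, -0.9, -1.0]
finger_gap: 0.499
finger_force: 41.8
tcp [0.5677 0.2762 0.2763] yaw_y -0.008 shift [-0.4228 -0.0646  0.0028] rz 1.129 tilt [ 0.0085  0.0069 -0.9999] j7 -0.39
```

```bash
python3 drive.py '[[[0,0,0.11,-0.04,-0.006,0,0],[0,0,0.22,-0.08,-0.012,0,0],[0,0,0.33,-0.12,-0.018,0,0],[0,0,0.44,-0.16,-0.024,0,0],[0,0,0.55,-0.2,-0.03,0,0],[0,0,0.66,-0.24,-0.036,0,0],[0,0,0.78,-0.28,-0.042,0,0],[0,0,0.9,-0.32,-0.049,0,0],[0,0,1.02,-0.36,-0.055,0,0],[0,0,1.129,-0.4,-0.06,0,0]]]'
python3 drive.py '[[[0,0,0,0,0,0,0],[0,0,0,0,0,0,0],[0,0,0,0,0,0,0]]]'
python3 - <<'E'
from h import *
togo([.5004,-.1458,.225],-1.137)
E
```

```text
t: 27.58
ee_pos: [0.501, -0.1258, 0.2676]
orientation: [-0.001, 0.977, 0.212, 0.0]
force: [0.7, -1.7, -1.8]
finger_gap: 0.502
finger_force: 41.8
t: 27.83
ee_pos: [0.502, -0.1236, 0.2675]
orientation: [-0.001, 0.976, 0.216, -0.0]
force: [-0.2, 0.8, -2.0]
finger_gap: 0.501
finger_force: 41.8
tcp [ 0.502  -0.1236  0.2675] yaw_y -1.136 shift [-0.0108  0.0196  0.0424] rz 0.001 tilt [-0.001   0.0015 -1.    ] j7 -0.91
```

```bash
python3 drive.py '[[[0,0,0,-0.0108,0.0196,0,0],[0,0,0,-0.0108,0.0196,0,0],[0,0,0,-0.0108,0.0196,0,0],[0,0,0,-0.0108,0.0196,0,0],[0,0,0,-0.0108,0.0196,0,0],[0,0,0,-0.0108,0.0196,0,0]]]'
python3 - <<'E'
from h import *
togo([.5004,-.1458,.225],-1.137)
p,R=pose();c=cam('wrist');print(proj(c,[p+R@[x,0,-.012] for x in(.0254,.0)]));save(c,'w7c.png',(230,230,400,400),3.5)
E
```

```text
t: 28.33
ee_pos: [0.5008, -0.1452, 0.2677]
orientation: [-0.001, 0.976, 0.216, -0.0]
force: [-0.7, 0.8, -2.3]
finger_gap: 0.507
finger_force: 41.9
tcp [ 0.5008 -0.1452  0.2677] yaw_y -1.135 shift [-0.0006  0.0004  0.0427] rz 0.002 tilt [-7.0e-04  1.1e-03 -1.0e+00] j7 -0.86
[[318.05342632 265.06949063]
 [317.91527318 324.18612178]]
```

View pics/w7c.png

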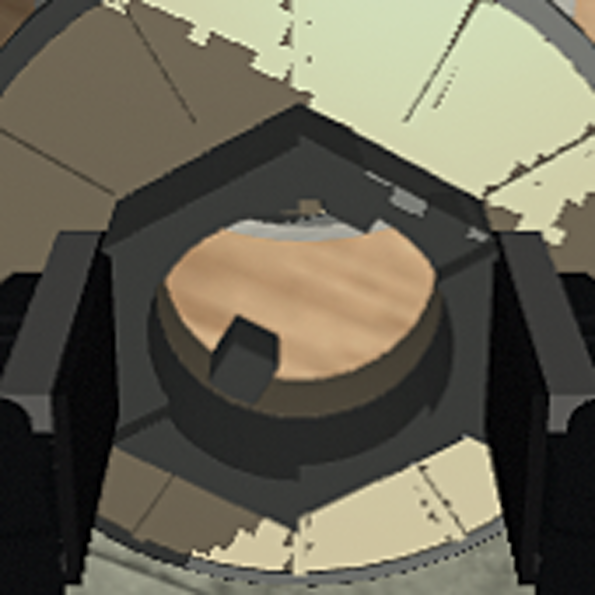

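```bash
python3 drive.py '[[[0,0,0.002,-0.0002,0.0004,0.015,0],[0,0,0.002,-0.0002,0.0004,0.03,0],[0,0,0.002,-0.0002,0.0004,0.04,0],[0,0,0.002,-0.0002,0.0004,0.044,0],[0,0,0.002,-0.0002,0.0004,0.044,0],[0,0,0.002,-0.0002,0.0004,0.044,0],[0,0,0.002,-0.0002,0.0004,0.044,0],[0,0,0.002,-0.0002,0.0004,0.044,0]]]'
python3 - <<'E'
from h import *
togo([.5004,-.1458,.225],-1.137)
E
```

```text
t: 29.05
ee_pos: [0.5009, -0.1468, 0.2245]
orientation: [-0.0, 0.977, 0.214, 0.0]
force: [-0.1, -0.0, -2.3]
finger_gap: 0.503
finger_force: 41.9
tcp [ 0.5009 -0.1468  0.2245] yaw_y -1.139 shift [-0.     -0.0011 -0.0005] rz -0.002 tilt [ 4.e-04  9.e-04 -1.e+00] j7 -0.83
```

```bash
python3 drive.py '[[[0,0,0,0,-0.0009,0,0],[0,0,0,0,-0.0009,0.007,0],[0,0,0,0,-0.0009,0.014,0],[0,0,0,0,-0.0009,0.019,0],[0,0,0,0,-0.0009,0.022,0],[0,0,0,0,-0.0009,0.022,0],[0,0,0,0,-0.0009,0.022,0]]]'
python3 drive.py '[[[0,0,0,0,0,0.003,0],[0,0,0,0,0,0.006,0],[0,0,0,0,0,0.009,0],[0,0,0,0,0,0.009,0],[0,0,0,0,0,0.009,0]]]'
```

```text
t: 29.63
ee_pos: [0.5001, -0.1459, 0.2016]
orientation: [-0.0, 0.977, 0.214, -0.0]
force: [1.4, -1.1, -1.5]
finger_gap: 0.502
finger_force: 41.8
t: 30.05
ee_pos: [0.5001, -0.1458, 0.1926]
orientation: [-0.0, 0.977, 0.214, -0.0]
force: [1.5, 0.2, -2.0]
finger_gap: 0.502
finger_force: 41.8
```

```bash
python3 drive.py '[[[0,0,0,0,0,0.003,0],[0,0,0,0,0,0.006,0],[0,0,0,0,0,0.006,0],[0,0,0,0,0,0.006,0],[0,0,0,0,0,0.006,0.7],[0,0,0,0,0,0.006,0.7],[0,0,0,0,0,0.006,0.7]]]'
python3 drive.py '[[[0,0,0,0,0,-0.02,0.7],[0,0,0,0,0,-0.05,0.8],[0,0,0,0,0,-0.08,1],[0,0,0,-0.04,0,-0.08,1],[0,0,0,-0.07,0,-0.08,1],[0,0,0,-0.07,0,-0.08,1],[0,0,0,-0.07,0,-0.08,1]]]'
python3 - <<'E'
from h import *
c=cam('wrist');u,v=proj(c,[.5,-.146,.16])[0].astype(int);print(u,v);save(c,'w8c.png',(max(0,u-100),max(0,v-75),u+100,v+75),3)
c=cam('side');u,v=proj(c,[.5,-.146,.18])[0].astype(int);save(c,'s8.png');
k=cv2.imread('pics/s8.png')[v-50:v+50,u-50:u+50];a=cv2.imread('pics/w8c.png');cv2.imwrite('pics/m8.png',np.hstack([cv2.resize(a,(450,int(a.shape[0]*450/a.shape[1]))),cv2.resize(k,(350,int(a.shape[0]*450/a.shape[1])),interpolation=cv2.INTER_CUBIC)]))
togo([.4293,-.3094,.12],-1.143)
E
```

```text
t: 30.63
ee_pos: [0.5002, -0.1459, 0.187]
orientation: [-0.0, 0.977, 0.214, -0.0]
force: [0.5, -0.6, -0.5]
finger_gap: 0.697
finger_force: 0.0
t: 31.22
ee_pos: [0.4359, -0.1759, 0.2674]
orientation: [-0.002, 0.977, 0.214, 0.001]
force: [-0.2, 0.8, 0.4]
finger_gap: 1.002
finger_force: 0.0
316 131
tcp [ 0.4371 -0.1747  0.267 ] yaw_y -1.138 shift [-0.0637  0.1192  0.1468] rz 0.005 tilt [ 2.0e-04  1.6e-03 -1.0e+00] j7 -0.93
```

View pics/m8.png

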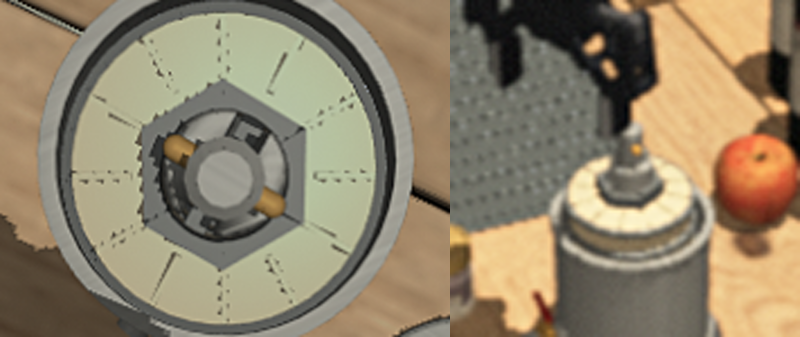

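```bash
python3 drive.py '[[[0,0,0.005,-0.02,0.036,0,1],[0,0,0.005,-0.04,0.072,0.0,1],[0,0,0.005,-0.055,0.105,0.02,1],[0,0,0.005,-0.0637,0.1192,0.05,1],[0,0,0.005,-0.0637,0.1192,0.09,1],[0,0,0.005,-0.0637,0.1192,0.13,1],[0,0,0.005,-0.0637,0.1192,0.14,1],[0,0,0.005,-0.0637,0.1192,0.14,1],[0,0,0.005,-0.0637,0.1192,0.14,1]]]'
python3 - <<'E'
from h import *
togo([.4293,-.3094,.0285],-1.143)
E
```

```text
t: 32.07
ee_pos: [0.4293, -0.3103, 0.1277]
orientation: [0.0, 0.977, 0.212, -0.001]
force: [0.6, -1.3, 0.5]
finger_gap: 0.999
finger_force: 0.0
tcp [ 0.4293 -0.3103  0.1277] yaw_y -1.143 shift [ 0.0005 -0.0008  0.0992] rz -0.0 tilt [-1.2e-03 -4.0e-04 -1.0e+00] j7 -0.3
```

```bash
python3 drive.py '[[[0,0,0,0,-0.0008,0.03,1],[0,0,0,0,-0.0008,0.06,1],[0,0,0,0,-0.0008,0.085,1],[0,0,0,0,-0.0008,0.097,1],[0,0,0,0,-0.0008,0.0985,1],[0,0,0,0,-0.0008,0.0985,1],[0,0,0,0,-0.0008,0.0985,0],[0,0,0,0,-0.0008,0.0985,0],[0,0,0,0,-0.0008,0.0985,0],[0,0,0,0,-0.0008,0.0985,0]]]' 70
python3 drive.py '[[[0,0,0,0,0,0,0],[0,0,0,0,0,-0.03,0],[0,0,0,0,0,-0.07,0],[0,0,0,0,0,-0.11,0],[0,0,0,0,0,-0.15,0],[0,0,0,0,0,-0.19,0],[0,0,0,0,0,-0.23,0],[0,0,0,0,0,-0.25,0],[0,0,0,0,0,-0.25,0],[0,0,0,0,0,-0.25,0]]]'
python3 - <<'E'
from h import *
togo([.4998,-.146,.27],-1.137)
E
```

```text
t: 32.9
ee_pos: [0.4291, -0.3096, 0.0294]
orientation: [-0.0, 0.977, 0.212, 0.001]
force: [-2.7, 1.2, 4.9]
finger_gap: 0.512
finger_force: 71.5
t: 33.73
ee_pos: [0.4286, -0.3095, 0.2787]
orientation: [-0.001, 0.977, 0.212, 0.001]
force: [0.8, -0.3, -1.8]
finger_gap: 0.508
finger_force: 72.3
tcp [ 0.4286 -0.3095  0.2787] yaw_y -1.143 shift [ 0.1325 -0.1192  0.009 ] rz -0.006 tilt [ 0.0015  0.0014 -1.    ] j7 -0.45
```

```bash
python3 drive.py '[[[0,0,0,0.03,-0.027,0,0],[0,0,0,0.06,-0.054,0,0],[0,0,0,0.09,-0.081,0,0],[0,0,0,0.12,-0.107,0,0],[0,0,0,0.1325,-0.1192,0,0],[0,0,0,0.1325,-0.1192,0,0],[0,0,0,0.1325,-0.1192,0,0],[0,0,0,0.1325,-0.1192,0,0]]]'
python3 - <<'E'
from h import *
togo([.4998,-.146,.24],-1.137)
E
```

```text
t: 34.4
ee_pos: [0.4986, -0.1469, 0.2772]
orientation: [-0.0, 0.977, 0.211, -0.001]
force: [-0.7, -0.5, -1.8]
finger_gap: 0.509
finger_force: 72.2
tcp [ 0.4986 -0.1469  0.2772] yaw_y -1.145 shift [ 0.0015 -0.0003  0.0372] rz -0.008 tilt [-2.4e-03  5.0e-04 -1.0e+00] j7 -0.84
```

```bash
python3 drive.py '[[[0,0,-0.008,0.002,0,0,0],[0,0,-0.008,0.002,0,0,0],[0,0,-0.008,0.002,0,0,0],[0,0,-0.008,0.002,0,0.015,0],[0,0,-0.008,0.002,0,0.03,0],[0,0,-0.008,0.002,0,0.045,0],[0,0,-0.008,0.002,0,0.045,0],[0,0,-0.008,0.002,0,0.045,0]]]'
python3 - <<'E'
from h import *
togo([.5005,-.1463,.212],-1.137)
E
```

```text
t: 35.07
ee_pos: [0.5009, -0.1456, 0.2332]
orientation: [-0.0, 0.977, 0.215, -0.001]
force: [0.2, -0.1, -0.8]
finger_gap: 0.504
finger_force: 72.3
tcp [ 0.5009 -0.1456  0.2332] yaw_y -1.137 shift [-0.0007  0.0005  0.0212] rz 0.0 tilt [-1.7e-03  6.0e-04 -1.0e+00] j7 -0.79
```

```bash
python3 drive.py '[[[0,0,0,-0.0004,0.0003,0.007,0],[0,0,0,-0.0004,0.0003,0.014,0],[0,0,0,-0.0004,0.0003,0.02,0],[0,0,0,-0.0004,0.0003,0.024,0],[0,0,0,-0.0004,0.0003,0.024,0],[0,0,0,-0.0004,0.0003,0.024,0]]]'
python3 - <<'E'
from h import *
togo([.5003,-.1461,.1695],-1.137)
E
```

```text
t: 35.57
ee_pos: [0.501, -0.1457, 0.2092]
orientation: [-0.0, 0.976, 0.216, -0.0]
force: [-0.6, -0.6, -1.7]
finger_gap: 0.51
finger_force: 72.3
tcp [ 0.501  -0.1457  0.2092] yaw_y -1.136 shift [-0.0008  0.0001  0.0397] rz 0.001 tilt [-9.e-04  7.e-04 -1.e+00] j7 -0.77
```

```bash
python3 drive.py '[[[0,0,0,-0.0003,0,0.007,0],[0,0,0,-0.0003,0,0.014,0],[0,0,0,-0.0003,0,0.019,0],[0,0,0,-0.0003,0,0.019,0],[0,0,0,-0.0003,0,0.019,0]]]'
```

```text
t: 35.98
ee_pos: [0.5006, -0.1456, 0.19]
orientation: [-0.001, 0.976, 0.216, -0.001]
force: [-1.4, 0.8, 0.3]
finger_gap: 0.511
finger_force: 72.5
```

```bash
python3 drive.py '[[[0,0,0,-0.0003,0,0.007,0],[0,0,0,-0.0003,0,0.014,0],[0,0,0,-0.0003,0,0.019,0],[0,0,0,-0.0003,0,0.0195,0],[0,0,0,-0.0003,0,0.0195,0],[0,0,0,-0.0003,0,0.0195,0]]]'
```

```text
t: 36.48
ee_pos: [0.5007, -0.1458, 0.171]
orientation: [-0.0, 0.976, 0.216, -0.0]
force: [-0.1, 1.1, 3.2]
finger_gap: 0.509
finger_force: 72.8
```

```bash
python3 drive.py '[[[0,0,0,0,0,0.002,0],[0,0,0,0,0,0.002,0],[0,0,-0.1,0,0,0.002,0],[0,0,-0.2,0,0,0.002,0],[0,0,-0.3,0,0,0.002,0],[0,0,-0.4,0,0,0.002,0],[0,0,-0.5,0,0,0.002,0],[0,0,-0.6,0,0,0.002,0],[0,0,-0.7,0,0,0.002,0],[0,0,-0.8,0,0,0.002,0]]]'
python3 - <<'E'
from h import *
togo([.5003,-.1461,.1685],.434);s=ctrl.sense();print(s['force'],s['ft_torque'])
E
```

```text
t: 37.32
ee_pos: [0.5005, -0.146, 0.1689]
orientation: [-0.001, 0.814, 0.581, 0.0]
force: [-0.0, -0.4, 2.5]
finger_gap: 0.503
finger_force: 72.6
tcp [ 0.5005 -0.146   0.1689] yaw_y -0.331 shift [-0.0001 -0.0001  0.0004] rz -0.765 tilt [-5.e-04  9.e-04 -1.e+00] j7 0.03
[-0.01158463 -0.39983616  2.52052965] [ 0.00029857  0.01008808 -0.0342288 ]
```

```bash
python3 drive.py '[[[0,0,-0.1,0,0,0,0],[0,0,-0.2,0,0,0,0],[0,0,-0.3,0,0,0,0],[0,0,-0.4,0,0,0,0],[0,0,-0.5,0,0,0,0],[0,0,-0.6,0,0,0,0],[0,0,-0.7,0,0,0,0],[0,0,-0.765,0,0,0,0],[0,0,-0.765,0,0,0,0],[0,0,-0.765,0,0,0,0]]]'
python3 - <<'E'
from h import *
togo([.5003,-.1461,.1685],.434);s=ctrl.sense();print(s['force'],s['ft_torque'])
E
```

```text
t: 38.15
ee_pos: [0.5005, -0.146, 0.1689]
orientation: [-0.0, 0.541, 0.841, 0.0]
force: [-0.3, -0.0, 3.5]
finger_gap: 0.505
finger_force: 72.7
tcp [ 0.5005 -0.146   0.1689] yaw_y 0.427 shift [ 0.     -0.0002  0.0004] rz -0.007 tilt [-6.e-04  9.e-04 -1.e+00] j7 0.76
[-0.26013241 -0.03292211  3.45008528] [-0.06451638  0.01921958  0.01836938]
```

```bash
python3 drive.py '[[[0,0,0,0,0,-0.002,0],[0,0,0,0,0,-0.0045,0],[0,0,0,0,0,-0.0045,0],[0,0,0,0,0,-0.0045,0]]]'
python3 drive.py '[[[0,0,0,0,0,0,0.7],[0,0,0,0,0,0,0.9],[0,0,0,0,0,0,1],[0,0,0,0,0,-0.03,1],[0,0,0,0,0,-0.07,1],[0,0,0,0,0,-0.1,1],[0,0,0,-0.04,0,-0.1,1],[0,0,0,-0.07,0,-0.1,1],[0,0,0,-0.07,0,-0.1,1],[0,0,0,-0.07,0,-0.1,1]]]'
python3 - <<'E'
from h import *
p,R=pose();c=cam('wrist');np.savez('w9.npz',**{k:c[k] for k in('o','W','K','k1')});save(c,'w9.png')
u,v=proj(c,[.5,-.146,.212])[0].astype(int);print(p,u,v,max(0,u-80),max(0,v-80));save(c,'w9c.png',(max(0,u-80),max(0,v-80),u+80,v+80),3.7)
E
```

```text
t: 38.48
ee_pos: [0.5005, -0.146, 0.1734]
orientation: [-0.0, 0.541, 0.841, 0.0]
force: [-0.5, -0.6, 3.0]
finger_gap: 0.505
finger_force: 72.5
t: 39.32
ee_pos: [0.5294, -0.2111, 0.2727]
orientation: [-0.001, 0.542, 0.841, -0.001]
force: [0.0, 0.3, 0.1]
finger_gap: 1.004
finger_force: 0.0
[ 0.5294389  -0.21111721  0.27266986] 318 136 238 56
```

View pics/w9c.png

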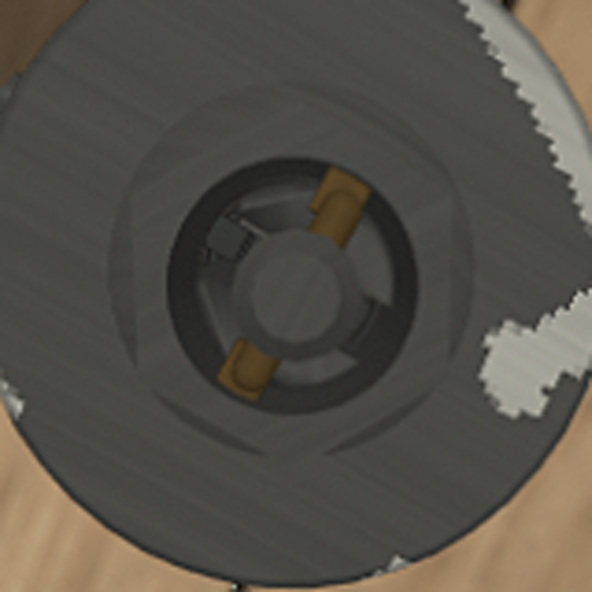

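The crop (14th picture) shows both brass lugs, at (340,205) and (248,368), directly under the pin. The cap is held and level, and the robot is clear of it.

Run:
```python
from station import ctrl
print(ctrl.close_job())
```

```text
the job is handed in; nothing more can be done
None
```

I handed the job in at about 39 s with all three cells from the mat on the shaft and the cap locked, its lugs directly under the pin in the last picture. The hand-in gave no verdict. The cap's lugs already stood clear of the pin at the start, so it needed only a small turn to lift off.

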